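Flip the inlaid plaque onto the shooting board deck and push it to the fence

TASK

The inlaid plaque has dropped face down into the plane runway of the shooting board. Without picking it up, push it with the fingertips against the edge of the deck until it tips up on its long edge and flips over onto the deck, inlaid face up; then push it along the deck until its short end is flat against the fence. Leave it lying there, and leave the hand plane, the pencil and everything else on the bench where they are.

Things in the scene. Friction and masses are not known exactly. Their poses are not given: they have to be found in the camera images.
- plaque: Dark wooden plaque, 64 (its x) x 96 (its y) x 12 mm, 35 to 70 g: plain back; the other face pale inlay with a red diamond, its rim bevelled 5 mm at 45 degrees. Origin at its centre. z points out of the plain back: up at the start (inlay and bevel hidden below), down at the end. Starts flat in the runway, long edge about along the deck edge and 1 to 25 mm from it, turned up to 9 degrees.
- board: Shooting board (guides a plane), 250 (its x) x 480 mm (its y), fixed to the bench, turned up to 15 degrees; x points away from the robot, z up. Origin on the bench under the middle of the deck edge. x -100 to 0 mm: lower runway, top 12 mm above the bench, open towards the robot. x 0 to 150 mm: deck, top 24 mm above the bench. Plywood and hardwood.
- deck_edge (a point): Middle of the deck edge, at the top corner of the vertical 12 mm step between runway and deck, which runs straight along the board's y for its whole length.
- fence_face (a point): Foot of the fence's face at deck level, 30 mm in from the deck edge. The fence is a dark wooden bar across the whole depth of the deck (not the runway), y 190 to 222 mm in the board's frame, 20 mm high above the deck; its face looks along the board's -y.
- plane: Steel block plane lying on its side in the -y end of the runway, its sole at or near the deck edge. 155 mm long (its y), 48 mm high, reaching up to 60 mm from the step into the runway. Origin at the sole's foot, mid length; leave it alone.
- pencil: Flat red carpenter's pencil, 165 mm long, 14 mm wide, 8 mm thick, lying along the far part of the deck, 90 mm or more from the deck edge. Origin under its middle; leave it alone.
- phone: Black phone, 148 x 72 x 8.5 mm, lying on the bench on the robot's right. Origin under its centre.
- dowel_a: Round pale dowel, 22 mm thick, 300 mm long (its x), lying on the bench on the robot's left. Origin under its centre.
- dowel_b: Round pale dowel, 22 mm thick, 240 mm long (its x), lying on the bench on the robot's left. Origin under its centre.
- tub: Clear plastic tub of veneer offcuts, 160 x 220 x 85 mm, on the bench on the robot's right. Origin under its centre.
- square: Try square lying flat, dark wooden stock 120 mm long and 18 mm thick, steel blade 200 mm long. On the bench on the robot's left. Origin under the middle of the stock.
There are look-alikes about, which are no part of the job. What is shaped like the plaque but orange is not meant.

How it is judged:
On the way:
1. the plaque stands tipped up on its long edge against the deck edge (at least 60 degrees from flat) (angle between plaque's own z axis and vertical between 1.05 and 2.1 rad and angle between the y axis of plaque and the y axis of board, either way round below 0.35 rad and x of plaque in the frame of board between -0.04 and 0.03 m and height (world z) of plaque below 0.06 m), for 0.04 s.
At the end, for the whole second after the job is handed in: The plaque lies flat (within 3 degrees) and at rest on the deck, inlaid face up, its short end against the fence within 3.5 mm and square to it within about 3.5 degrees. How far its long edge hangs over the deck edge does not matter as long as it lies flat (angle between plaque's own z axis and vertical above 3.09 rad and height (world z) of plaque between 0.027 and 0.033 m and x of plaque in the frame of board between 0.002 and 0.115 m and y of plaque in the frame of board between 0.1385 and 0.146 m and angle between the y axis of plaque and the y axis of board, either way round below 0.06 rad and linear speed of plaque below 0.01 m/s and angular speed of plaque below 0.1 rad/s); the robot touches nothing.
It fails at once if the plaque was lifted or carried instead of being tipped over on its edge (raised flat off the runway or the deck by more than about 12 mm, or its centre over 70 mm above the bench) (height (world z) of plaque above 0.07 m or (angle between plaque's own z axis and vertical below 0.24 rad and height (world z) of plaque above 0.03 m) or (angle between plaque's own z axis and vertical above 2.9 rad and height (world z) of plaque above 0.043 m)).
It fails at once if the plaque fell off the board (height (world z) of plaque below 0.01 m).
It fails at once if a bystander was disturbed (moved by 15 mm or more, dowels 20 mm) (distance of any of plane, pencil, phone, tub, square from where it was at the start of the episode above 0.015 m or distance of any of dowel_a, dowel_b from where it was at the start of the episode above 0.02 m).
It also fails if it takes over 61 s, if anything falls off the work surface, if the arm or the gripper's body presses on something with over 40 N, if the wrist force passes 120 N, or if a joint passes its speed limit or range.

ROBOT

A 6-joint arm with a two-finger parallel gripper is mounted at the origin on the work surface. World frame = base frame: x ahead of the robot, y to its left, z up, the work surface at z = 0. Lengths are in m, angles in rad, forces in N, time in s.
With the tool pointing down it reaches from about 0.225 to 0.875 m from the base axis. Payload 3.4 kg.
Tool frame: the origin (TCP) lies between the finger pads; the fingertips stand 8 mm ahead of it and the grasp point (between the pads) lies 11 mm behind it; z points along the fingers, y is the line along which they close (so a half turn about z gives the same grasp; the last joint's range is limited). The gripper opens to 85 mm and grips with 20 to 120 N. Pads are 22 mm wide; open, the fingers measure 114 mm over their backs; the gripper's body (76 mm by 85 mm) begins 54 mm behind the grasp point. The pads swing forward as they close: fully open they stand 13 mm farther back than shut.
Start: joints at [-0.121, 0.276, 1.505, -0, 1.361, -0.121], TCP at [0.575, -0, 0.239] pointing down, gripper open.
Joint ranges: [-2.89, 2.89], [-0.75, 2.08], [0.22, 2.7], [-1.18, 4.32], [0.11, 2.71], [-2.7, 2.7]. Speed limits (rad/s): [2.57, 2.57, 3.14, 3.14, 3.14, 3.14].

INTERFACE

Orientations are given as a unit quaternion [w, x, y, z].
In Python, from rig import manip gives the robot as it stands.
- The arm moves only by the tool move_arm, never from a script. Its argument "deltas" is a list that holds one entry, the list of rows, each a list of 5 numbers: the shift along the tool's x, y, z normalised to -1 to 1, where 1 is 80 cm, then the turn about the tool's z normalised to -1 to 1, where 1 is 120 degrees, then the closure, from -1 (fully open) to 1 (shut). In form: [[[tx, ty, tz, twist, grip], ...]]. A call has 1 to 12 rows; each row is the pose to reach, as a shift and turn from the pose commanded when the call began, along the tool's axes at that moment; what a row does not reach only later rows make up. A row lasts 1/10 s, in which the tool goes at most 50 mm and 8.59 degrees, less where a joint would pass 70% of its speed; a pose out of reach is approached as far as the arm can. A call with a number of a shift or a turn outside -1 to 1 is refused whole. A call with a gripper value outside its range is refused whole. The fingers move at their own pace and stop on an object; "squeeze" is the grip in N (left out, the last holds). Time passes only in rows, so rows that repeat a pose let the fingers close. It gives the time, the measured TCP pose, the force, the opening and the grip force at its end, in the units of the state.
- manip.get_state(): the state, without advancing time (a new reading comes with each control period).
- manip.get_image(name): name is "scene" or "side" or "wrist"; returns the picture (384x512x3 uint8, red, green, blue); there is no depth.
- manip.camera_params(name): a dict with "fx", "fy", "cx", "cy" (pixels), "dist" ([k1, k2, p1, p2, k3] as OpenCV has them; the pictures are not rectified), "R" (3x3) and "t" (3): a world point X has camera coordinates R X + t; the wrist camera has in their place "tool_from_camera" (4x4, takes a point from camera to tool coordinates, whose origin is the TCP and whose axes are the flange's). Camera axes: x right, y down, z forward; pixel columns grow to the right and rows downward; lengths in m; the calibration is good to about 2 mm. A picture is of the moment at which its call begins: read the wrist's pose just before it. camera_params takes no time and is no camera call.
- manip.sign_off(): hands the job in; it is judged then, once.
The state is a dict: "clock": time; "qpos": joint angles; "qd": joint speeds; "effort": joint torques, N m; "position": TCP position; "ee_rot": TCP orientation; "contact_force": force on the tool from outside, world axes, zero at the start; "moment": the same for the moment, N m; "width": finger opening in m; "gripper_force": force on a finger pad.
Only numpy, scipy, OpenCV 4.12 (cv2) and the standard library are available. Lean on these libraries where they do the work, as an engineer would, in place of code of your own. Each camera call takes 0.05 s, during which the arm holds its last target. There are 200 camera calls.

## Working session

There is one attempt and no reset: what is moved stays moved. The work goes in short steps, Python scripts to look and compute and a tool call to move; the robot and the scene stay as the last step left them, time stands still between calls to the robot, and variables do not carry over. Pictures are saved under pics/ and viewed, at most 10 in all, crops included, and the job is handed in when it is done.

Besides the shell and the picture viewer there is one more tool, called after "Emit:" by a JSON object that holds its "fn" and its "kwargs". move_arm: Moves the arm, as the interface text tells. Scaled input: -1 to 1 covers 80 cm each way for a shift and 120 degrees each way for a turn. Its arguments: {"type":"object","properties":{"deltas":{"type":"array","items":{"type":"array","items":{"type":"array","items":{"type":"number","minimum":-1,"maximum":1}}}},"squeeze":{"type":"number"}},"required":["deltas"]}

```bash
ls; mkdir -p pics
python3 - <<'E'
from rig import manip
import cv2
s=manip.get_state();print(s)
for n in ["scene","side","wrist"]:
    im=manip.get_image(n);cv2.imwrite(f"pics/{n}0.png",im[:,:,::-1])
    print(n,manip.camera_params(n))
a=cv2.imread("pics/scene0.png");b=cv2.imread("pics/wrist0.png")
E
```

```text
pics
{'clock': 0.0, 'qpos': array([-1.21000187e-01,  2.76587895e-01,  1.50616541e+00,  4.40244028e-06,
        1.36065614e+00, -1.21010681e-01]), 'qd': array([ 0.00036708,  0.00053024, -0.00116864,  0.00030854,  0.00068467,
       -0.00075344]), 'effort': array([ 6.20495921e-04, -4.16768074e+01, -2.45808578e+01, -1.52056768e-04,
        1.11346930e-02,  1.69860516e-05]), 'position': array([5.74484699e-01, 5.87072058e-05, 2.38430864e-01]), 'ee_rot': array([-7.16499263e-04,  7.07103105e-01,  7.07109873e-01, -5.58405160e-04]), 'contact_force': array([-0.65429598, -0.14445308,  0.2813093 ]), 'moment': array([ 0.01192018, -0.02747523, -0.0618077 ]), 'gripper_force': 0.0, 'width': 0.08584261557913794}
scene {'fx': 369.3351763779929, 'fy': 369.3351763779929, 'cx': 255.3313786094834, 'cy': 186.75292830501212, 'dist': array([-0.07182168,  0.        ,  0.        ,  0.        ,  0.        ]), 'R': array([[ 0.49979499,  0.86613888,  0.00290053],
       [ 0.70425992, -0.40443071, -0.58348416],
       [-0.50420526,  0.29366519, -0.81211934]]), 't': array([-0.24409864, -0.33668254,  1.41309711])}
s
[... 236 characters left out ...]
      [-0.17670466,  0.62007242, -0.7643858 ],
       [ 0.20654572, -0.73595408, -0.64475612]]), 't': array([0.49973942, 0.12155733, 1.06413919])}
wrist {'fx': 311.71734232745416, 'fy': 311.71734232745416, 'cx': 256.3753639911484, 'cy': 188.49655106988297, 'dist': array([-0.00471397,  0.        ,  0.        ,  0.        ,  0.        ]), 'tool_from_camera': array([[-2.88719402e-04, -9.64064345e-01, -2.65668695e-01,
         6.74521156e-02],
       [ 9.99999930e-01, -3.41962883e-04,  1.54157573e-04,
         4.97190868e-04],
       [-2.39466652e-04, -2.65668631e-01,  9.64064376e-01,
        -1.35642565e-01],
       [ 0.00000000e+00,  0.00000000e+00,  0.00000000e+00,
         1.00000000e+00]])}
```

View pics/scene0.png

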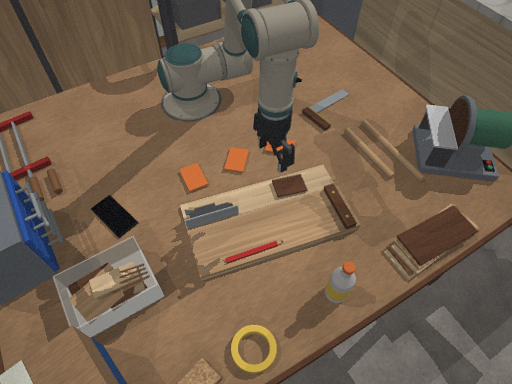

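View pics/wrist0.png

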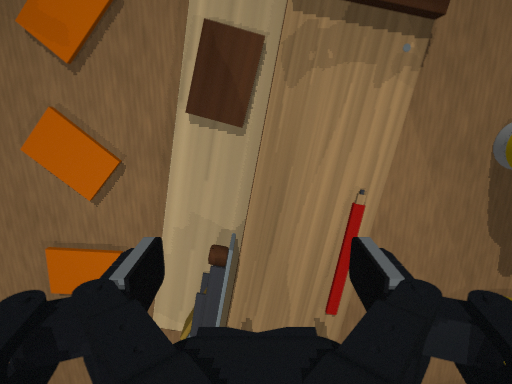

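The wrist view shows the plaque top with corners at about (205,18), (266,37), (243,127) and (186,112). The step line runs from (287,0) to about (240,250), and the fence is at the top right.

```bash
cat > h.py <<'E'
import numpy as np, cv2
from rig import manip
from scipy.spatial.transform import Rotation as Ro
def cam(name, st=None):
    p=manip.camera_params(name); K=np.array([[p['fx'],0,p['cx']],[0,p['fy'],p['cy']],[0,0,1]])
    if name=='wrist':
        T=np.eye(4); q=st['ee_rot']; T[:3,:3]=Ro.from_quat(np.r_[q[1:],q[0]]).as_matrix(); T[:3,3]=st['position']
        W=np.linalg.inv(T@p['tool_from_camera']); return K,p['dist'],W[:3,:3],W[:3,3]
    return K,p['dist'],np.array(p['R']),np.array(p['t'])
def topix(c,X):
    K,d,R,t=c; return cv2.projectPoints(np.float64(X).reshape(-1,3),cv2.Rodrigues(R)[0],t,K,d)[0][:,0]
def toworld(c,px,z):
    K,d,R,t=c; u=cv2.undistortPoints(np.float64(px).reshape(-1,1,2),K,d)[:,0]
    r=np.c_[u,np.ones(len(u))]@R; o=-R.T@t; return o+r*((z-o[2])/r[:,2])[:,None]
E
python3 - <<'E'
from h import *
s=manip.get_state(); c=cam('wrist',s)
P=toworld(c,[(205,18),(266,37),(243,127),(186,112)],.024); print(P.round(4))
print(np.linalg.norm(np.roll(P,-1,0)-P,axis=1))
E=toworld(c,[(287,0),(263,125),(240,250)],.024); print(E.round(4)); d=E[0]-E[2]; print('edge deg',np.degrees(np.arctan2(-d[0],d[1])))
cs=cam('scene'); print(toworld(cs,[(181,210),(331,168),(356,227),(201,278)],.018).round(4))
cv2.imwrite('pics/crop1.png',np.hstack([cv2.resize(cv2.imread('pics/scene0.png')[155:285,170:365],(780,520),interpolation=2)]))
E
```

```text
[[0.5228 0.1504 0.024 ]
 [0.5848 0.1327 0.024 ]
 [0.5601 0.0415 0.024 ]
 [0.498  0.0577 0.024 ]]
[0.06450216 0.09444884 0.06416504 0.09597961]
[[ 0.6056  0.1666  0.024 ]
 [ 0.5822  0.0437  0.024 ]
 [ 0.5547 -0.1076  0.024 ]]
edge deg -10.512468317982357
[[ 0.4553 -0.2372  0.018 ]
 [ 0.5492  0.2483  0.018 ]
 [ 0.7623  0.1797  0.018 ]
 [ 0.6785 -0.2764  0.018 ]]
```

View pics/crop1.png

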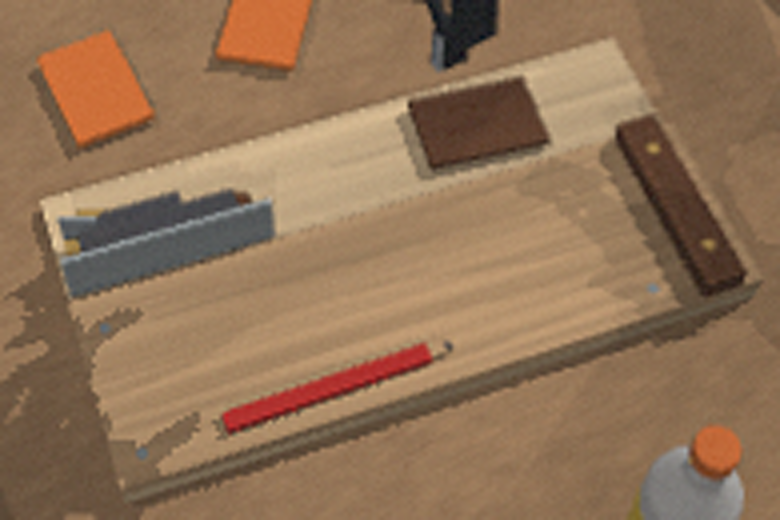

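The zoomed scene crop shows the plaque in the runway with the plane at the −y end. The fence is at the +y end, about 4 cm further along than the plaque. The measured side lengths (64.5/94.4/64.2/96.0 mm) match the given size. Next I move the tool behind the plaque with the fingers aligned to the board.

Emit:
{"fn": "move_arm", "kwargs": {"deltas": [[[0.132,-0.109,0.06,0.07,0],[0.132,-0.109,0.12,0.14,0],[0.132,-0.109,0.173,0.21,0],[0.132,-0.109,0.173,0.28,0],[0.132,-0.109,0.173,0.35,0],[0.132,-0.109,0.173,0.42,0],[0.132,-0.109,0.173,0.49,0],[0.132,-0.109,0.173,0.56,0],[0.132,-0.109,0.173,0.63,0],[0.132,-0.109,0.173,0.7,0],[0.132,-0.109,0.173,0.77,0],[0.132,-0.109,0.173,0.839,0]]], "squeeze": 40}}

```text
clock: 1.35
position: [0.4877, 0.1056, 0.1007]
ee_rot: [0.0, 0.995, -0.096, -0.0]
contact_force: [0.3, -0.0, -0.4]
width: 0.0428
gripper_force: 0.0
```

Run:
```python
from h import *
s=manip.get_state(); im=manip.get_image('wrist'); cv2.imwrite('pics/w2.png',im[:,:,::-1])
R=cam('wrist',s); q=s['ee_rot'];print(s['position'],Ro.from_quat(np.r_[q[1:],q[0]]).as_matrix().round(3),s['width'],s['qpos'].round(3),s['contact_force'])
```

```text
[0.48766066 0.10558451 0.10072307] [[ 0.982 -0.191 -0.   ]
 [-0.191 -0.982 -0.   ]
 [-0.     0.    -1.   ]] 0.042761904106427745 [ 0.074  0.285  1.873 -0.     0.983  1.837] [ 0.33698934 -0.02594654 -0.39619872]
```

View pics/w2.png

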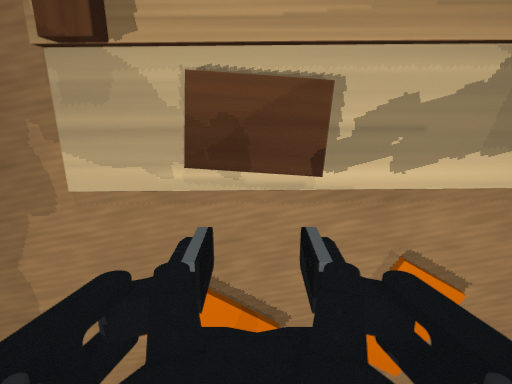

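The step line runs nearly level at rows 41–43, so the tool is aligned with it. The plaque corners are (185,70), (334,80), (323,177) and (185,167). The fence-face foot at the deck edge is at about (107,41), and the fingers are at (200,260) and (315,260).

Run:
```python
from h import *
s=manip.get_state(); c=cam('wrist',s)
q=s['ee_rot'];R=Ro.from_quat(np.r_[q[1:],q[0]]).as_matrix()
tool=lambda P:((P-s['position'])@R*1000).round(1)
print('plaque',tool(toworld(c,[(185,70),(334,80),(323,177),(185,167)],.024)))
print('edge',tool(toworld(c,[(107,42),(250,41),(505,39)],.024)))
print('fence',toworld(c,[(107,42)],.024))
print('front',tool(toworld(c,[(69,191),(505,188)],.012)))
```

```text
plaque [[ 87.9 -46.   76.7]
 [ 81.8  49.8  76.7]
 [ 17.6  46.3  76.7]
 [ 24.7 -49.8  76.7]]
edge [[104.5 -93.9  76.6]
 [104.9  -4.3  76.7]
 [106.3 155.3  76.7]]
fence [[0.60837701 0.17735536 0.024     ]]
front [[   4.  -140.8   88.7]
 [   6.3  185.7   88.7]]
```

Emit:
{"fn": "move_arm", "kwargs": {"deltas": [[[0,0,0.05,0,0],[0,0,0.092,0,0],[0,0,0.0945,0,0],[0,0,0.0945,0,0]]]}}

```text
clock: 1.8
position: [0.4874, 0.1056, 0.025]
ee_rot: [0.0, 0.996, -0.092, -0.001]
contact_force: [0.0, -0.4, 1.3]
width: 0.0426
gripper_force: 0.0
```

Emit:
{"fn": "move_arm", "kwargs": {"deltas": [[[0,0,0.0015,0,0],[0,0,0.003,0,0],[0,0,0.003,0,0]]]}}

```text
clock: 2.1
position: [0.4887, 0.1057, 0.024]
ee_rot: [-0.0, 0.996, -0.093, 0.001]
contact_force: [-0.8, -0.5, -0.3]
width: 0.0427
gripper_force: 0.0
```

Emit:
{"fn": "move_arm", "kwargs": {"deltas": [[[0,0,0.0013,0,0],[0,0,0.0025,0,0],[0,0,0.0025,0,0]]]}}

```text
clock: 2.4
position: [0.4878, 0.1056, 0.021]
ee_rot: [-0.0, 0.996, -0.093, 0.0]
contact_force: [0.4, 0.3, -0.2]
width: 0.0431
gripper_force: 0.0
```

Emit:
{"fn": "move_arm", "kwargs": {"deltas": [[[0,0,0.0013,0,0],[0,0,0.0025,0,0],[0,0,0.0025,0,0]]]}}

```text
clock: 2.7
position: [0.4877, 0.1056, 0.0187]
ee_rot: [0.0, 0.996, -0.093, -0.0]
contact_force: [0.4, 0.2, -0.1]
width: 0.0425
gripper_force: 0.0
```

Emit:
{"fn": "move_arm", "kwargs": {"deltas": [[[0,0,0.0013,0,0],[0,0,0.0025,0,0],[0,0,0.0025,0,0]]]}}

```text
clock: 3.0
position: [0.4879, 0.1056, 0.018]
ee_rot: [-0.0, 0.996, -0.093, 0.0]
contact_force: [-2.8, -0.2, 9.3]
width: 0.0425
gripper_force: 5.1
```

Runway contact came at TCP z ≈ 0.018. I raise slightly and push the plaque to the step.

Emit:
{"fn": "move_arm", "kwargs": {"deltas": [[[0,0,-0.0037,0,0],[0.006,0,-0.0037,0,0],[0.012,0,-0.0037,0,0],[0.017,0,-0.0037,0,0],[0.022,0,-0.0037,0,0],[0.027,0,-0.0037,0,0],[0.031,0,-0.0037,0,0],[0.034,0,-0.0037,0,0],[0.035,0,-0.0037,0,0],[0.035,0,-0.0037,0,0]]]}}

```text
clock: 4.0
position: [0.5155, 0.1004, 0.0199]
ee_rot: [-0.0, 0.996, -0.093, 0.0]
contact_force: [-0.4, -0.3, -0.8]
width: 0.0429
gripper_force: 0.0
```

Emit:
{"fn": "move_arm", "kwargs": {"deltas": [[[0.001,0,0,0,0],[0.0025,0,0,0,0],[0.0025,0,0,0,0]]]}}

```text
clock: 4.3
position: [0.5164, 0.1001, 0.0198]
ee_rot: [0.0, 0.996, -0.093, -0.001]
contact_force: [-2.1, 0.3, 1.2]
width: 0.0424
gripper_force: 1.1
```

Emit:
{"fn": "move_arm", "kwargs": {"deltas": [[[0.0012,0,0,0,0],[0.0025,0,0,0,0],[0.0025,0,0,0,0]]]}}

```text
clock: 4.6
position: [0.5165, 0.1001, 0.0197]
ee_rot: [-0.0, 0.996, -0.093, -0.003]
contact_force: [-6.2, 1.7, 6.0]
width: 0.0427
gripper_force: 3.2
```

Run:
```python
from h import *
s=manip.get_state(); im=manip.get_image('wrist'); cv2.imwrite('pics/w3.png',cv2.resize(im[:,:,::-1],(512,384)))
print(s['position'],s['contact_force'])
```

```text
[0.5165298  0.1000567  0.01969176] [-6.19733839  1.74851219  5.99896847]
```

View pics/w3.png

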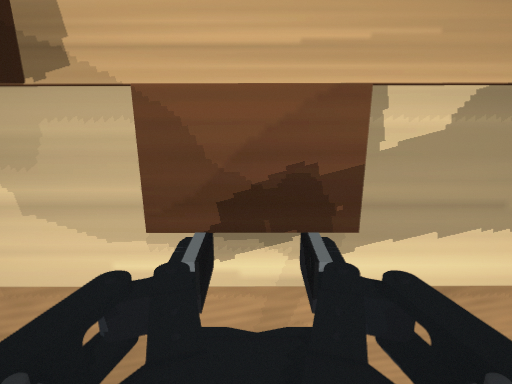

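The plaque now sits flush and square against the step (row 84), with the fingertips on its near edge. I press a bit more and raise along the arc.

Emit:
{"fn": "move_arm", "kwargs": {"deltas": [[[0.003,0,0,0,0],[0.005,0,0,0,0],[0.005,0,-0.002,0,0],[0.005,0,-0.005,0,0],[0.005,0,-0.008,0,0],[0.005,0,-0.01,0,0],[0.005,0,-0.01,0,0]]]}}

```text
clock: 5.35
position: [0.5166, 0.0998, 0.0263]
ee_rot: [0.0, 0.996, -0.093, -0.007]
contact_force: [-9.8, 3.5, 0.6]
width: 0.0425
gripper_force: 5.0
```

Run:
```python
from h import *
s=manip.get_state(); im=manip.get_image('wrist'); im2=manip.get_image('side')
c=topix(cam('side'),s['position'])[0]; print(c,s['position'],s['contact_force'])
x,y=np.clip(c.astype(int),[80,60],[432,324])
cr=cv2.resize(im2[y-60:y+60,x-80:x+80],(512,384),interpolation=2)
cv2.imwrite('pics/w4.png',cv2.resize(np.hstack([im,cr])[:,:,::-1],(800,300)))
```

```text
[245.3434983  220.63402731] [0.51655612 0.09983    0.02626986] [-9.82732218  3.53484733  0.61160854]
```

View pics/w4.png

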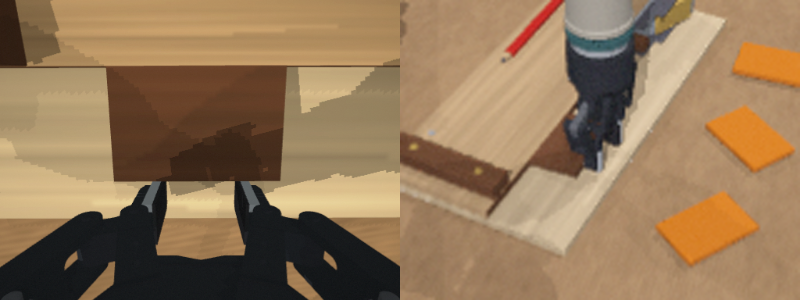

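The near edge keeps its image width (214 px) while the far edge shrank from 242 to 230 px. So the near edge rose with the fingers and the plaque is tilted about 6°. I continue along the arc.

Emit:
{"fn": "move_arm", "kwargs": {"deltas": [[[0.0005,0,-0.004,0,0],[0.001,0,-0.008,0,0],[0.002,0,-0.014,0,0],[0.004,0,-0.02,0,0],[0.007,0,-0.026,0,0],[0.01,0,-0.031,0,0],[0.013,0,-0.035,0,0],[0.016,0,-0.038,0,0],[0.016,0,-0.038,0,0]]]}}

```text
clock: 6.35
position: [0.5252, 0.0981, 0.057]
ee_rot: [-0.0, 0.996, -0.093, -0.011]
contact_force: [-17.1, 6.3, 9.6]
width: 0.0427
gripper_force: 9.4
```

Run:
```python
from h import *
s=manip.get_state(); im=manip.get_image('wrist'); im2=manip.get_image('side')
c=topix(cam('side'),s['position'])[0]; print(c,s['position'],s['contact_force'])
x,y=np.clip(c.astype(int),[80,60],[432,324])
cr=cv2.resize(im2[y-60:y+60,x-80:x+80],(512,384),interpolation=2)
cv2.imwrite('pics/w5.png',cv2.resize(np.hstack([im,cr])[:,:,::-1],(800,300)))
```

```text
[242.54174555 212.10025354] [0.52520096 0.09814882 0.05701201] [-17.14427119   6.30574773   9.62714405]
```

View pics/w5.png

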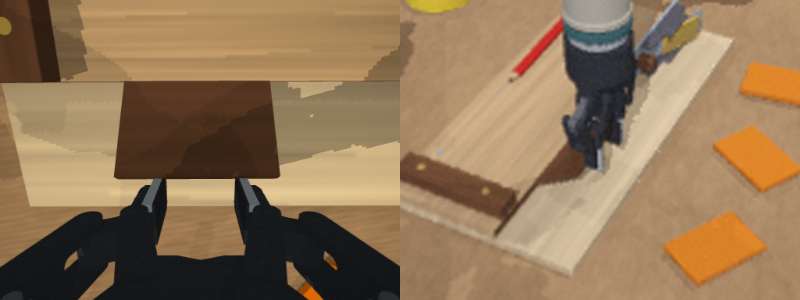

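The near edge now looks about 40° up, and the arm is still pushing steadily against the step. I go on towards vertical.

Emit:
{"fn": "move_arm", "kwargs": {"deltas": [[[0,0,-0.005,0,0],[0.003,0,-0.01,0,0],[0.008,0,-0.014,0,0],[0.014,0,-0.018,0,0],[0.02,0,-0.02,0,0],[0.026,0,-0.022,0,0],[0.03,0,-0.023,0,0],[0.03,0,-0.023,0,0]]]}}

```text
clock: 7.25
position: [0.5604, 0.0921, 0.0793]
ee_rot: [-0.0, 0.996, -0.093, 0.002]
contact_force: [-3.9, -0.4, 14.2]
width: 0.0431
gripper_force: 7.2
```

Run:
```python
from h import *
s=manip.get_state(); im=manip.get_image('wrist'); im2=manip.get_image('side')
c=topix(cam('side'),s['position'])[0]; print(c,s['position'],s['contact_force'])
x,y=np.clip(c.astype(int),[80,60],[432,324])
cr=cv2.resize(im2[y-60:y+60,x-80:x+80],(512,384),interpolation=2)
cv2.imwrite('pics/w6.png',cv2.resize(np.hstack([im,cr])[:,:,::-1],(800,300)))
```

```text
[231.47818763 202.87358085] [0.56040131 0.09205842 0.07926142] [-3.8687885  -0.37526665 14.1593363 ]
```

View pics/w6.png

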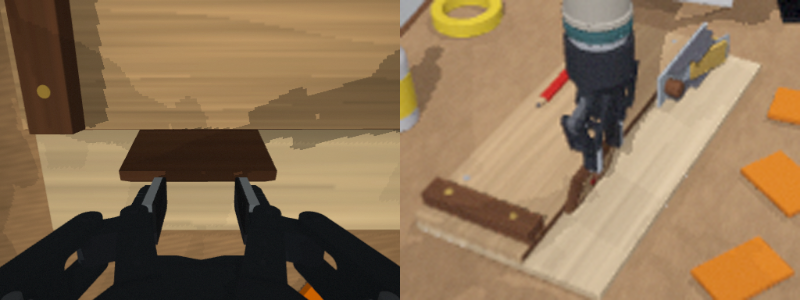

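The plaque is at roughly 75° with the fingertips just on its bevel. The tip milestone should be met, but the downward preload is high. I relieve it and push over the top.

Emit:
{"fn": "move_arm", "kwargs": {"deltas": [[[0.003,0,-0.0025,0,0],[0.007,0,-0.0035,0,0],[0.012,0,-0.0045,0,0],[0.017,0,-0.0055,0,0]]]}}

```text
clock: 7.75
position: [0.5743, 0.0894, 0.0819]
ee_rot: [-0.0, 0.996, -0.093, 0.002]
contact_force: [-0.7, -0.2, 3.1]
width: 0.0428
gripper_force: 1.2
```

Emit:
{"fn": "move_arm", "kwargs": {"deltas": [[[0.005,0,-0.0005,0,0],[0.01,0,-0.001,0,0],[0.014,0,-0.001,0,0]]]}}

```text
clock: 8.05
position: [0.5846, 0.0874, 0.082]
ee_rot: [-0.0, 0.996, -0.093, 0.001]
contact_force: [0.0, 0.0, 4.1]
width: 0.0424
gripper_force: 1.9
```

Run:
```python
from h import *
s=manip.get_state(); im=manip.get_image('wrist'); im2=manip.get_image('side')
c=topix(cam('side'),s['position'])[0]; print(c,s['position'],s['contact_force'])
x,y=np.clip(c.astype(int),[80,60],[432,324])
cr=cv2.resize(im2[y-60:y+60,x-80:x+80],(512,384),interpolation=2)
cv2.imwrite('pics/w7.png',cv2.resize(np.hstack([im,cr])[:,:,::-1],(800,300)))
```

```text
[224.12015617 199.67685001] [0.5845824  0.08742242 0.08201948] [0.04901022 0.04629855 4.05003196]
```

View pics/w7.png

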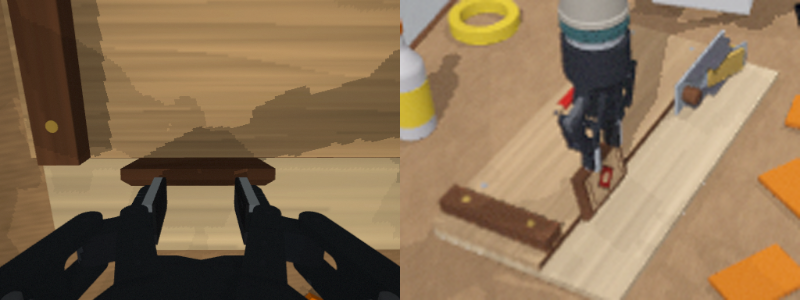

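The plaque stands nearly upright against the step, inlay (red diamond) facing the robot. The fingertips rest on its top bevel with a light 4 N preload. I keep pushing over with that contact.

Emit:
{"fn": "move_arm", "kwargs": {"deltas": [[[0.005,0,0,0,0],[0.01,0,0,0,0],[0.015,0,0,0,0],[0.02,0,0,0,0],[0.025,0,0.001,0,0],[0.03,0,0.002,0,0],[0.036,0,0.004,0,0],[0.036,0,0.004,0,0]]]}}

```text
clock: 8.95
position: [0.6127, 0.082, 0.0784]
ee_rot: [0.0, 0.996, -0.093, 0.0]
contact_force: [-0.7, -0.2, -0.3]
width: 0.0423
gripper_force: 0.0
```

Run:
```python
from h import *
s=manip.get_state(); im=manip.get_image('wrist'); cv2.imwrite('pics/w8.png',im[:,:,::-1])
print(s['position'],s['contact_force'])
hsv=cv2.cvtColor(im,cv2.COLOR_RGB2HSV); 
# ascii map of colours: D dark brown, r red, k black gripper, . wood
o=''
for r in range(100,300,10):
    o+=f'{r:4d} '
    for c in range(60,450,8):
        h,sa,v=hsv[r,c]; o+='r' if (sa>190 and v>90 and (h<6 or h>174)) else ('k' if v<45 else ('D' if v<115 and sa>80 else ('g' if sa<60 else '.')))
    o+='\n'
print(o)
```

```text
[0.61274452 0.08200013 0.07838753] [-0.70329421 -0.24302645 -0.2548856 ]
 100 DDDkkDDDDD.......................................
 110 DDDkkkDDD........................................
 120 DDDDkkDDDD.......................................
 130 DDDDkkDDDD.......................................
 140 DDDDkkDDDD.......................................
 150 DDDDkkDDDD.......................................
 160 DDDDkkDDDD.......................................
 170 DDDDDkDDDD.......................................
 180 DDDDDkkDDD.......DD.DD.DD.....DDD..............D.
 190 DDDDDkkDDDD....DDDDDDDDDDDDDDDDDDDD...DDDDDDD....
 200 DDDDDkD........DDDDDDDDDDDDDDDDDDDD...DDD........
 210 D..DDDD........DD.......D.DD.....D...............
 220 DDDDDDD........DD......Drr.......D...............
 230 DDDDDDDD..D....DDggD..rr.rrD...ggDD..............
 240 DDDDDDDD.......Dkgkk.Dr...rr..DkgkD..............
 250 DDDDDDD........kggkk..DrrrD...kkggk..............
 260 ..............kkgkkk....rD....kkkggk.............
 270 ............kkkkkkkD...........kkkkkkk...........
 280 ....kkkkk.kkkkkkkkk............kkkkkkkkk.kkkkk...
 290 ..Dkkkkkkkkkkkkkkkk............kkkkkkkkkkkkkkkk..
```

Numerically the inlay with its red diamond is now visible face up, with no contact force. I lift, swing behind the −y end, and turn the fingers across the board.

Emit:
{"fn": "move_arm", "kwargs": {"deltas": [[[0,0,-0.05,0,0],[0,0,-0.075,-0.07,0],[0,0.04,-0.075,-0.14,0],[0,0.09,-0.075,-0.21,0],[0,0.09,-0.075,-0.28,0],[0,0.09,-0.075,-0.35,0],[0,0.09,-0.075,-0.42,0],[0,0.09,-0.075,-0.49,0],[0,0.09,-0.075,-0.56,0],[0,0.09,-0.075,-0.63,0],[0,0.09,-0.075,-0.7,0],[0,0.09,-0.075,-0.753,0]]]}}

```text
clock: 10.2
position: [0.5984, 0.0115, 0.1387]
ee_rot: [-0.0, 0.766, 0.643, -0.0]
contact_force: [-0.4, -0.2, 0.4]
width: 0.0427
gripper_force: 0.0
```

Run:
```python
from h import *
s=manip.get_state(); im=manip.get_image('wrist'); cv2.imwrite('pics/w9.png',im[:,:,::-1])
print(s['position'],s['ee_rot'],s['contact_force'])
```

```text
[0.59837215 0.01148952 0.13870914] [-1.07620055e-04  7.66171046e-01  6.42636685e-01 -8.64656054e-05] [-0.38649135 -0.222172    0.43796934]
```

View pics/w9.png

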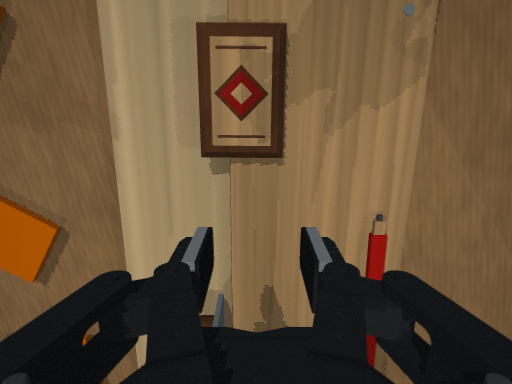

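The plaque lies inlay up, overhanging the deck edge (line at column 230). Its corners are about (197,22), (287,23), (284,158) and (202,158), centred slightly onto the deck.

Run:
```python
from h import *
s=manip.get_state(); c=cam('wrist',s); q=s['ee_rot'];R=Ro.from_quat(np.r_[q[1:],q[0]]).as_matrix()
tool=lambda P:((P-s['position'])@R*1000).round(1)
print('plaque',tool(toworld(c,[(197,22),(287,23),(284,158),(202,158)],.031)))
print('diamond',tool(toworld(c,[(241,92)],.036)))
print('edge',tool(toworld(c,[(228,3),(230,175),(231,225)],.024)))
print('pencil',tool(toworld(c,[(379,214),(370,235),(386,235)],.030)))
fe=np.array([[.6084,.1774,.024]]);print('fence',tool(fe))
```

```text
plaque [[122.6 -41.4 107.7]
 [121.9  22.2 107.7]
 [ 25.4  22.3 107.7]
 [ 25.4 -42.4 107.7]]
diamond [[ 75.  -10.7 102.7]]
edge [[136.5 -19.8 114.7]
 [ 10.1 -21.2 114.7]
 [-34.  -21.4 114.7]]
pencil [[-21.8 102.6 108.7]
 [-40.7  96.9 108.7]
 [-40.7 110.5 108.7]]
fence [[165.2 -18.6 114.7]]
```

Emit:
{"fn": "move_arm", "kwargs": {"deltas": [[[0,-0.0125,0.05,0,0],[0,-0.0125,0.1,0,0],[0,-0.0125,0.132,0,0],[0,-0.0125,0.132,0,0]]]}}

```text
clock: 10.65
position: [0.5885, 0.0133, 0.0318]
ee_rot: [-0.0, 0.768, 0.64, -0.0]
contact_force: [-0.5, 0.0, 0.5]
width: 0.043
gripper_force: 0.0
```

Emit:
{"fn": "move_arm", "kwargs": {"deltas": [[[0.008,0,0,0,0],[0.015,0,0,0,0],[0.02,0,0,0,0],[0.024,0,0,0,0],[0.028,0,0,0,0],[0.032,0,0,0,0],[0.036,0,0,0,0],[0.04,0,0,0,0],[0.044,0,0,0,0],[0.048,0,0,0,0],[0.052,0,0,0,0],[0.056,0,0,0,0]]]}}

```text
clock: 11.85
position: [0.597, 0.0575, 0.0331]
ee_rot: [0.0, 0.768, 0.641, 0.0]
contact_force: [-0.5, -0.2, 0.7]
width: 0.0427
gripper_force: 0.4
```

Emit:
{"fn": "move_arm", "kwargs": {"deltas": [[[0.003,0,0,0,0],[0.006,0,0,0,0],[0.009,0,0,0,0],[0.011,0,0,0,0],[0.012,0,0,0,0],[0.012,0,0,0,0]]]}}

```text
clock: 12.45
position: [0.5986, 0.0669, 0.033]
ee_rot: [-0.0, 0.768, 0.641, 0.0]
contact_force: [0.0, -0.6, -0.5]
width: 0.0429
gripper_force: 0.0
```

Emit:
{"fn": "move_arm", "kwargs": {"deltas": [[[0.0015,0,0,0,0],[0.003,0,0,0,0],[0.0045,0,0,0,0],[0.0045,0,0,0,0]]]}}

```text
clock: 12.85
position: [0.5987, 0.0687, 0.033]
ee_rot: [0.001, 0.768, 0.641, -0.001]
contact_force: [-0.6, -5.4, 1.3]
width: 0.0431
gripper_force: 2.9
```

Emit:
{"fn": "move_arm", "kwargs": {"deltas": [[[0.001,0,0,0,0],[0.0025,0,0,0,0],[0.0025,0,0,0,0]]]}}

```text
clock: 13.15
position: [0.5987, 0.069, 0.033]
ee_rot: [0.002, 0.767, 0.641, -0.003]
contact_force: [-1.7, -10.3, 2.6]
width: 0.0428
gripper_force: 5.4
```

The force rose to 10 N with no further motion, so the plaque is at the fence. I back off straight, raise, and check.

Emit:
{"fn": "move_arm", "kwargs": {"deltas": [[[-0.01,0,0,0,0],[-0.025,0,0,0,0],[-0.04,0,-0.02,0,0],[-0.05,0,-0.08,0,0],[-0.05,0,-0.13,0,0],[-0.03,0,-0.16,0,0],[0,0,-0.16,0,0],[0.03,0,-0.16,0,0],[0.03,0,-0.16,0,0]]]}}

```text
clock: 14.05
position: [0.6043, 0.0982, 0.1615]
ee_rot: [-0.0, 0.767, 0.641, 0.001]
contact_force: [-0.2, -0.5, 0.2]
width: 0.0424
gripper_force: 0.0
```

Run:
```python
from h import *
s=manip.get_state(); im=manip.get_image('wrist'); cv2.imwrite('pics/w10.png',im[:,:,::-1])
c=cam('wrist',s); q=s['ee_rot'];R=Ro.from_quat(np.r_[q[1:],q[0]]).as_matrix()
W=lambda x,y,z:R@(np.array([x,y,0])/1000)+np.r_[s['position'][:2],0]+[0,0,z]
# pale inlay mask + red
hsv=cv2.cvtColor(im,cv2.COLOR_RGB2HSV)
red=((hsv[...,1]>170)&(hsv[...,2]>80)&((hsv[...,0]<5)|(hsv[...,0]>175))).astype('uint8')
n,l,st,ce=cv2.connectedComponentsWithStats(red)
for i in range(1,n):
    if st[i,4]>60: print(st[i],((toworld(c,[ce[i]],.036)-s['position'])@R*1000).round(1),toworld(c,[ce[i]],.036).round(4))
print(s['position'])
p=topix(c,[[.6084,.1774,.024]])[0];print('fence px',p)
o=''
for r in range(0,200,6):
    o+=f'{r:4d} '
    for cc in range(130,330,4):
        h,sa,v=hsv[r,cc]; o+='r' if red[r,cc] else ('k' if v<50 else ('D' if v<115 else '.'))
    o+='\n'
print(o)
```

```text
[235 132  38  38 567] [[ 28.8  -1.9 125.5]] [[0.6077 0.1272 0.036 ]]
[367 335   8  31 169] [[-171.5  115.5  125.2]] [[ 0.6878 -0.0908  0.036 ]]
[0.60433085 0.09820555 0.16145338]
fence px [243.60281745  89.27751061]
   0 D........D.D..................................DDDD
   6 .........D..................................DDDDDD
  12 ............................................DDDDDD
  18 .................................DD..D.DDD.DDDDDDD
  24 ....D..D..........D.........D.DDDDDDDDDDDDDDDDDDDD
  30 ..................................................
  36 ..................................................
  42 .................................D................
  48 ............................DDDDDDDDDDDDDDDDDDDDDD
  54 ............................DDDDDDDDDDDDDDDDDDDDDD
  60 ............................DDDDDDDDDDDDDDDDDDDDDD
  66 ............................DDDDDDDDD...DDDDDDDDDD
  72 ............................DDDDDDDDD..DDDDDDDDDDD
  78 ............................DDDDDDDDDDDDDDDDDDDDDD
  84 ............................DDDDDDDDDDDDDDDDDDDDDD
  90 ............................Dkkkkkkkkkk
[... 319 characters left out ...]
DDD.............DDD.........
 132 ......................DDD.....DrD.....DDD.........
 138 ......................DDD....DrrrD....DDD.........
 144 ......................DDD..Drrr.rrrD..DDD.........
 150 ......................DDD.Drr.....rrD.DDD.........
 156 ......................DDD..Drr..rrrD..DDD.........
 162 ......................DDD...DrrrrD....DDD.........
 168 ......................DDD.....DrD.....DDD.........
 174 ......................DDD.............DDD.........
 180 ......................DDD.............DDD.........
 186 ......................DDD.DDDDDDDDDDD.DDD.........
 192 ......................DDD.............DDD.........
 198 ......................DDDDDDDDDDDDDDDDDD..........
```

```bash
python3 -c "
from rig import manip
print(manip.sign_off())"
```

```text
the job is handed in; nothing more can be done
None
```

I tipped the plaque over the deck edge with the fingertips and pushed it to the fence, then handed the job in at about 14 s. In the last wrist image it lies inlay up and square, with its short end against the fence. The hand-in call gave no verdict, and I didn't re-measure the other objects.

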